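Set out the cigar roller's bench

TASK

Set out the roller's bench. Close the three-groove wooden mould: put its steel-banded lid square on its base, then stand the iron press weight on the middle of the lid. In the wooden tray, stand the glass jar in the end compartment nearest the mould, the brass cutter in the end compartment farthest from the mould, and the gauge block between them, each upright in the middle of its compartment; never tip the jar, and leave the grey tin where it stands.

Things in the scene. Friction and masses are not known exactly. Their poses are not given: they have to be found in the camera images.
- mould_base: Lower half of a small brown wooden cigar mould, fixed to the table: 60 (x) x 150 (y) x 26 (z) mm, with three dark grooves 12 mm wide and 12 mm deep along its long y axis, open upward; rim and ribs level, 26 mm up. Origin: centre of its underside; z up. It lies about 0.6 m ahead, left or right, turned up to 0.3 rad.
- tray: Low light wooden tray, fixed, on the other side from the mould base (left or right): 78 (x) x 226 (y) x 14 (z) mm, floor 5 mm thick, walls 4 mm thick. Three compartments in a row along y, each 70 x 70 mm inside, centres at y = -74, 0, +74 mm. Origin: centre of its underside; x away from the robot, y left, turned up to 0.15 rad.
- mould_lid: Loose upper half of the mould: brown wooden block 60 (x) x 150 (y) x 24 (z) mm, flat top with two flush dark steel bands across it at y = -55 and +55 mm; grooved underside that rests on the ribs of the base (it does not lock in). It lies right way up, either end may face either way; 0.13 to 0.21 kg. Origin: centre of its underside.
- weight: Dark cast-iron press weight, upright: round foot 54 mm across, 34 mm high; above it a neck 18 mm across and a round knob 26 mm across from 49 to 70 mm up, 72 mm high in all, 0.5 to 0.85 kg. Grip it by the knob. Origin: centre of its underside, z up the axis.
- jar: Empty clear glass jar with a white lid, upright: body a cylinder 56 mm across up to 50 mm high, then a shoulder; lid 50 mm across from 63 to 73 mm high with thin wire clips (look only) to 77 mm; about 0.17 kg. Origin: centre of its underside, z up.
- cutter: Round brass cap cutter standing upright: brass foot 32 mm across and 26 mm high with a collar 36 mm across up to 30 mm; above it a dark wooden grip 26 mm across from 38 to 56 mm up, 62 mm high in all, about 0.12 kg. Origin: centre of its underside, z up.
- gauge: Light wooden cigar gauge: block 54 (x) x 32 (y) x 40 (z) mm with two round upright holes, 15 and 12 mm wide, side by side along x; about 0.06 kg. It stands flat with the holes opening upward, at any yaw. Origin: centre of its underside.
- tin: Closed grey round tin 56 mm across and 42 mm high, loose, standing between the mould base and the tray. To be left where it is. Origin: centre of its underside.

How it is judged:
At the end, for the whole second after the job is handed in: Lid flat on the mould base within 10 mm and 0.12 rad; weight upright on the lid within 12 mm of its centre; jar in the near, gauge in the middle, cutter in the far compartment, upright on its floor within 15 mm of its centre along each tray axis; all at rest; tin within 20 mm of its start (horizontal distance between mould_lid and mould_base below 0.01 m and z of mould_lid in the frame of mould_base between 0.023 and 0.029 m and angle between the y axis of mould_lid and the y axis of mould_base, either way round below 0.12 rad and horizontal distance between weight and mould_lid below 0.012 m and z of weight in the frame of mould_lid between 0.021 and 0.027 m and x of jar in the frame of tray between -0.015 and 0.015 m and z of jar in the frame of tray between 0.002 and 0.008 m and x of cutter in the frame of tray between -0.015 and 0.015 m and z of cutter in the frame of tray between 0.002 and 0.008 m and x of gauge in the frame of tray between -0.015 and 0.015 m and z of gauge in the frame of tray between 0.002 and 0.008 m and ((world y of tray above 0 m and y of jar in the frame of tray between -0.089 and -0.059 m and y of gauge in the frame of tray between -0.015 and 0.015 m and y of cutter in the frame of tray between 0.059 and 0.089 m) or (world y of tray below 0 m and y of jar in the frame of tray between 0.059 and 0.089 m and y of gauge in the frame of tray between -0.015 and 0.015 m and y of cutter in the frame of tray between -0.089 and -0.059 m)) and angle between each of mould_lid, weight, jar, cutter, gauge's own z axis and vertical below 0.1 rad and linear speed of each of mould_lid, weight, jar, cutter, gauge below 0.02 m/s and distance of tin from where it was at the start of the episode below 0.02 m); the robot touches nothing.
It fails at once if the glass jar is tipped by more than 0.6 rad (angle between jar's own z axis and vertical above 0.6 rad).
It fails at once if the grey tin is shoved by more than 20 mm (distance of tin from where it was at the start of the episode above 0.02 m).
It also fails if it takes over 106 s, if anything falls off the work surface, if the arm or the gripper's body presses on something with over 40 N, if the wrist force passes 120 N, or if a joint passes its speed limit or range.

ROBOT

A 6-joint arm with a two-finger parallel gripper is mounted at the origin on the work surface. World frame = base frame: x ahead of the robot, y to its left, z up, the work surface at z = 0. Lengths are in m, angles in rad, forces in N, time in s.
With the tool pointing down it reaches from about 0.35 to 0.975 m from the base axis. Payload 4.9 kg.
Tool frame: the origin (TCP) lies on the mounting face of the last link; the fingertips stand 173 mm ahead of it and the grasp point (between the pads) lies 155 mm ahead of it (tcp_to_grasp is the distance from the TCP to the grasp point, in m); z points along the fingers, y is the line along which they close (so a half turn about z gives the same grasp; the last joint's range is limited). The gripper opens to 85 mm and grips with 20 to 120 N. Pads are 22 mm wide; open, the fingers measure 114 mm over their backs; the gripper's body (76 mm by 85 mm) begins 54 mm behind the grasp point. The pads swing forward as they close: fully open they stand 13 mm farther back than shut.
Start: joints at [-1.249, 0.053, 1.613, -0, 1.476, -0.119], TCP at [0.267, -0.565, 0.405] pointing down, gripper open.
Joint ranges: [-3.01, 3.01], [-1.01, 2.22], [0.06, 2.58], [-1.02, 4.17], [0.09, 2.62], [-3.14, 3.14]. Speed limits (rad/s): [2.57, 2.57, 3.14, 3.14, 3.14, 3.14].

INTERFACE

Orientations are given as a rotation vector (axis times angle).
In Python, from station import get_obs, get_image, calibration, finish_job, tcp_to_grasp gives the robot as it stands. The module is installed in compiled form; this text tells all that it offers.
- The arm moves only by the tool arm_command, never from a script. Its argument "plan" is a list that holds one entry, the list of rows, each a list of 6 numbers: the shift along the tool's x, y, z in cm, then the turn, a rotation vector about the tool's x, y, z in rad. A call has 1 to 12 rows; each row is the pose to reach, as a shift and turn from the pose commanded when the call began, along the tool's axes at that moment; what a row does not reach only later rows make up. A row lasts 1/12 s, in which the tool goes at most 41.7 mm and 7.16 degrees, less where a joint would pass 70% of its speed; a pose out of reach is approached as far as the arm can. A call with a gripper value outside its range is refused whole. "gripper" is the closure, from -1 (fully open) to 1 (shut), set as the call begins (left out, the last holds). The fingers move at their own pace and stop on an object; "force" is the grip in N (left out, the last holds). Time passes only in rows, so rows that repeat a pose let the fingers close. It gives the time, the measured TCP pose, the force, the opening and the grip force at its end, in the units of the state.
- get_obs(): the state, without advancing time (a new reading comes with each control period).
- get_image(name): name is "scene" or "top"; returns (picture, depth): 400x640x3 uint8, blue, green, red; 400x640 float32, m along the optical axis (not along the pixel's ray), 0 where there is no reading.
- calibration(name): a dict with "fx", "fy", "cx", "cy" (pixels), "pose" (4x4, takes a point from camera to world coordinates). Camera axes: x right, y up, looking along -z (the intrinsics and any distortion apply to the point x, -y, -z); pixel columns grow to the right and rows downward; lengths in m; the calibration is good to about 2 mm. A picture is of the moment at which its call begins. calibration takes no time and is no camera call.
- finish_job(): hands the job in; it is judged then, once.
The state is a dict: "t": time; "q": joint angles; "dq": joint speeds; "effort": joint torques, N m; "tool_pos": TCP position; "tool_rot": TCP orientation; "contact_force": force on the tool from outside, world axes, zero at the start; "wrist_torque": the same for the moment, N m; "opening": finger opening in m; "grip_force": force on a finger pad.
Only numpy, scipy, OpenCV 4.12 (cv2) and the standard library are available. Lean on these libraries where they do the work, as an engineer would, in place of code of your own. Each camera call takes 0.05 s, during which the arm holds its last target. There are 200 camera calls.

## Working session

There is one attempt and no reset: what is moved stays moved. The work goes in short steps, Python scripts to look and compute and a tool call to move; the robot and the scene stay as the last step left them, time stands still between calls to the robot, and variables do not carry over. Pictures are saved under pics/ and viewed, at most 14 in all, crops included, and the job is handed in when it is done.

Besides the shell and the picture viewer there is one more tool, called after "Request:" as name([rows], argument=value, ...), one row to a line, values as JSON. arm_command: Moves the arm, as the interface text tells. Its arguments: {"type":"object","properties":{"plan":{"type":"array"},"gripper":{"type":"number"},"force":{"type":"number"}},"required":["plan"]}

```bash
mkdir -p pics; cat > h.py <<'E'
import numpy as np, cv2
from station import get_obs, get_image, calibration
from scipy.spatial.transform import Rotation as R
def world(name, depth):
    c=calibration(name); v,u=np.mgrid[0:400,0:640]
    p=np.stack([(u-c['cx'])/c['fx']*depth, -(v-c['cy'])/c['fy']*depth, -depth, np.ones_like(depth)],-1)
    return (p@np.array(c['pose']).T)[...,:3]
E
python3 - <<'E'
from h import *
for n in ['top','scene']:
    im,d=get_image(n); cv2.imwrite(f'pics/{n}0.png',im); np.save(f'{n}0.npy',d)
    c=calibration(n); print(n,c)
o=get_obs(); print(o)
import station; print(station.tcp_to_grasp)
E
```

```text
top {'fx': 496.2142507506134, 'fy': 496.2142507506134, 'cx': 317.96778330036085, 'cy': 204.44354069591, 'pose': array([[ 0.01227286,  0.9857081 , -0.16801466,  0.320553  ],
       [-0.99986758,  0.01389337,  0.00847291,  0.01437251],
       [ 0.0106861 ,  0.16788843,  0.98574808,  1.26222741],
       [ 0.        ,  0.        ,  0.        ,  1.        ]])}
scene {'fx': 409.2416710628873, 'fy': 409.2416710628873, 'cx': 319.3073023469426, 'cy': 193.8812713189011, 'pose': array([[-0.61440095, -0.58635157,  0.52792358,  0.97101586],
       [ 0.78894284, -0.46418819,  0.40261462,  0.31861391],
       [ 0.00898218,  0.66386833,  0.74779553,  0.66355305],
       [ 0.        ,  0.        ,  0.        ,  1.        ]])}
{'t': 0.1, 'q': array([-1.24900932e+00,  5.32648904e-02,  1.61414061e+00, -1.29266634e-05,
        1.47602639e+00, -1.18993409e-01]), 'dq': array([ 0.0003159 , -0.00071745, -0.00413854, -0.00078346, -0.00124016,
       -0.00043945]), 'effort': array([ 1.39289564e-04, -3.94899201e+01, -3.71364105e+01, -1.01322175e-04,
        3.90475325e-03, -7.10531495e-06]), 'tool_pos': array([ 0.26657754, -0.56502443,  0.40361138]), 'tool_rot': array([-3.06381980e+00, -6.86387013e-01,  3.12367226e-04]), 'contact_force': array([-0.28954373, -0.04742408, -0.42892452]), 'wrist_torque': array([-0.0117981 ,  0.0184542 , -0.01799008]), 'grip_force': 0.0, 'opening': 0.08534295297648921}
0.1547
```

View pics/top0.png

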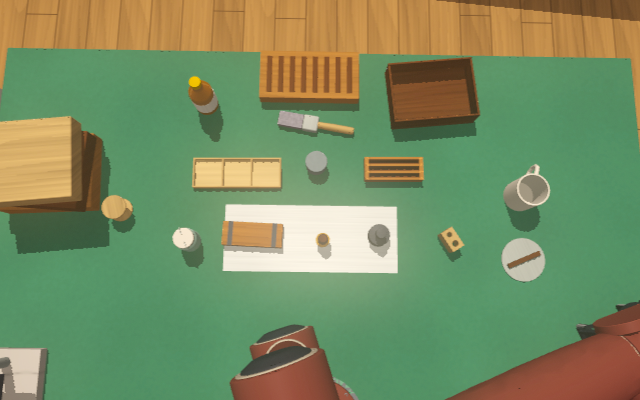

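View pics/scene0.png

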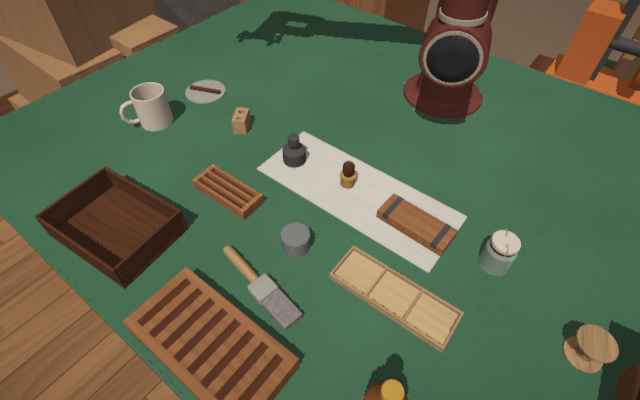

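Both views show the tray on the left (top px 237,174), mould base on the right (394,169) and tin between them (316,161). The lid is at (252,235), cutter (322,240), weight (379,236), gauge (451,240) and jar (187,239). I'll measure each from depth.

```bash
cat >> h.py <<'E'
def pts(name,d,c,r,zlo,zhi):
    """world points of camera near world xy c within r and height band"""
    P=world(name,d)[d>0].reshape(-1,3)
    m=(np.hypot(*(P[:,:2]-c).T)<r)&(P[:,2]>zlo)&(P[:,2]<zhi)
    return P[m]
def rect(p):
    (x,y),(w,h),a=cv2.minAreaRect((p[:,:2]*1000).astype(np.float32))
    if w<h: w,h,a=h,w,a+90
    return np.round([x,y,w,h,(a)%180],1), len(p), np.round(np.percentile(p[:,2],[5,50,95])*1000,1)
def circ(p):
    (x,y),r=cv2.minEnclosingCircle((p[:,:2]*1000).astype(np.float32))
    return np.round([x,y,2*r],1), len(p), np.round(np.percentile(p[:,2],[5,50,95])*1000,1)
E
python3 - <<'E'
from h import *
px=dict(tray=(237,174),base=(394,169),tin=(316,161),lid=(252,235),cutter=(322,240),weight=(379,236),gauge=(451,240),jar=(187,239))
D={n:np.load(n+'0.npy') for n in('top','scene')}
W=world('top',D['top'])
for k,(u,v) in px.items(): print(k,W[v,u].round(3))
print('table',W[130,250],W[265,300],W[300,200])
bands=dict(tray=(.009,.02,.14),base=(.019,.033,.1),tin=(.036,.05,.05),lid=(.018,.032,.1),cutter=(.05,.07,.04),weight=(.05,.08,.04),gauge=(.034,.046,.05),jar=(.064,.085,.05))
for k,(lo,hi,r) in bands.items():
    c=W[px[k][1],px[k][0],:2]
    for n in D:
        p=pts(n,D[n],c,r,lo,hi)
        if len(p)>5: print(k,n,*rect(p),circ(p)[0])
E
```

```text
tray [0.611 0.214 0.01 ]
base [ 0.628 -0.191  0.018]
tin [0.64  0.01  0.044]
lid [0.451 0.167 0.027]
cutter [ 0.438 -0.007  0.062]
weight [ 0.449 -0.144  0.068]
gauge [ 0.445 -0.328  0.036]
jar [0.435 0.316 0.076]
table [ 0.73357212  0.18599595 -0.00231362] [0.37974507 0.0469706  0.00192076] [0.29007924 0.29364055 0.00414288]
tray top [562.5 215.  226.6 181.2  90.8] 763 [ 9.2 12.6 17.7] [596.9 215.6 251.2]
tray scene [564.9 212.1 226.1 175.4  90.8] 1480 [ 9.7 14.  16.5] [595.7 212.6 251.5]
base top [ 628.3 -188.   151.1   61.1   90.9] 795 [19.9 25.6 29.9] [ 628.  -187.3  159. ]
base scene [ 626.5 -190.5  152.6   61.8   90.9] 1176 [20.  26.1 28.2] [ 626.8 -190.9  160.9]
tin top [639.2  11.5  54.2  53.3   0.9] 374 [38.4 42.7 46.7] [640.   11.7  55.8]
tin scene [638.6  10.   54.2  53.9 178.8] 603 [39.5 42.4 44.3] [638.    8.5  57.2]
lid top [454.6 170.  150.3  60.   87.8] 1435 [20.5 24.7 28.6] [454.6 169.7 158.4]
lid scene [452.9 167.2 150.1  63.   87.9] 1951 [21.2 24.4 26.2] [454.2 167.2 159.6]
cutter top [440.9  -6.9  24.   23.8  45.7] 89 [53.7 61.  66.3] [441.7  -7.   25.3]
cutter scene [441.8  -8.2  23.7  21.4 125.6] 109 [51.  59.9 63.8] [441.5  -8.5  24.6]
weight top [ 456.  -146.9   24.6   24.3   89.5] 100 [62.6 70.2 74.3] [ 456.4 -147.2   25.8]
weight scene [ 455.5 -149.2   24.4   24.3   13.1] 143 [53.3 68.7 73.1] [ 455.9 -150.1   27.6]
gauge top [ 447.  -328.2   54.    34.1   32.4] 251 [35.4 40.  44.1] [ 446.7 -328.    59.7]
gauge scene [ 444.8 -330.3   58.4   32.9   32.3] 214 [35.1 40.3 42.9] [ 444.2 -329.8   64.5]
jar top [437.8 328.   48.9  47.9 148.9] 356 [69.4 73.7 77.3] [438.4 329.1  54.7]
jar scene [437.1 326.3  49.6  48.7  49. ] 594 [67.4 73.1 75.2] [436.6 326.1  53.5]
```

```bash
cat >> h.py <<'E'
def go(x,y,z,ydir_deg):
    """shift (cm) in tool axes to TCP x,y,z (mm) and turn about tool z so tool y lies along ydir (mod 180)"""
    o=get_obs(); r=R.from_rotvec(o['tool_rot']); M=r.as_matrix()
    s=M.T@(np.array([x,y,z])/1000-o['tool_pos'])*100
    a=np.radians(ydir_deg); c=[]
    for k in (0,np.pi):
        yd=np.array([np.cos(a+k),np.sin(a+k),0]); zd=np.array([0,0,-1.]); T=np.stack([np.cross(yd,zd),yd,zd],1)
        c.append(R.from_matrix(M.T@T).as_rotvec())
    print('shift',s.round(2),'turns',[t.round(3) for t in c],'q6',o['q'][5].round(2),'q1',o['q'][0].round(2),'t',o['t'])
def show():
    o=get_obs(); print('t',o['t'],'pos',(o['tool_pos']*1000).round(1),'F',o['contact_force'].round(1),'open',round(o['opening']*1000,1),'grip',round(o['grip_force'],1))
E
python3 - <<'E'
from h import *
for n in('top','scene'):
    p=pts(n,np.load(n+'0.npy'),[.611,.214],.14,.009,.02); p=p[p[:,0]>.55]; print(n,*rect(p))
o=get_obs(); print(R.from_rotvec(o['tool_rot']).as_matrix().round(3))
go(446,-329,300,32.4); go(446,-329,300,122.4)
E
```

```text
top [614.  215.7 226.6  78.   90.8] 760 [ 9.2 12.6 17.6]
scene [612.3 212.8 226.1  80.5  90.8] 1330 [ 9.8 13.9 16. ]
[[ 0.904  0.427 -0.001]
 [ 0.427 -0.904  0.002]
 [ 0.    -0.002 -1.   ]]
shift [ 26.3  -13.67  10.39] turns [array([-1.000e-03, -2.000e-03, -1.696e+00]), array([-2.000e-03,  1.000e-03,  1.446e+00])] q6 -0.12 q1 -1.25 t 0.1
shift [ 26.3  -13.67  10.39] turns [array([-0.000e+00,  3.000e-03,  3.017e+00]), array([-0.002, -0.   , -0.125])] q6 -0.12 q1 -1.25 t 0.1
```

Request:
arm_command([
  [[4,-2,1.5,0,0,-0.06],[8,-4.2,3,0,0,-0.125],[12,-6.3,5,0,0,-0.125],[15.5,-8,7,0,0,-0.125],[19,-9.8,8.5,0,0,-0.125],[22,-11.4,10,0,0,-0.125],[25,-13,10.4,0,0,-0.125],[26.3,-13.67,10.4,0,0,-0.125],[26.3,-13.67,12,0,0,-0.125],[26.3,-13.67,14,0,0,-0.125],[26.3,-13.67,15,0,0,-0.125],[26.3,-13.67,15,0,0,-0.125]],
], gripper=-1)

```text
t: 1.1
tool_pos: [0.4452, -0.3283, 0.2512]
tool_rot: [-3.011, -0.876, 0.005]
contact_force: [-0.4, 0.1, -0.5]
opening: 0.0856
grip_force: 0.0
```

```bash
python3 -c "
from h import *
show(); go(446,-329,185,122.4)"
```

```text
t 1.1 pos [ 445.2 -328.3  251.2] F [-0.4  0.1 -0.5] open 85.6 grip 0.0
shift [0.04 0.15 6.61] turns [array([-2.000e-03, -1.000e-02, -3.141e+00]), array([-0.006,  0.002,  0.001])] q6 0.23 q1 -0.77 t 1.1
```

Request:
arm_command([
  [[0,0.1,2,0,0,0],[0,0.1,4,0,0,0],[0,0.1,5.5,0,0,0],[0,0.1,6.4,0,0,0],[0,0.1,6.7,0,0,0],[0,0.1,6.7,0,0,0],[0,0.1,6.7,0,0,0]],
])

```text
t: 1.68
tool_pos: [0.4471, -0.3308, 0.1888]
tool_rot: [3.016, 0.876, 0.001]
contact_force: [0.5, -0.7, 0.9]
opening: 0.0857
grip_force: 0.0
```

Request:
arm_command([
  [[0,0,0,0,0,0],[0,0,0,0,0,0],[0,0,0,0,0,0],[0,0,0,0,0,0],[0,0,0,0,0,0],[0,0,0,0,0,0],[0,0,0,0,0,0],[0,0,0,0,0,0]],
], gripper=1, force=40)

```text
t: 2.35
tool_pos: [0.447, -0.3305, 0.1883]
tool_rot: [3.016, 0.877, 0.001]
contact_force: [-0.6, 0.3, 3.4]
opening: 0.0313
grip_force: 41.4
```

```bash
python3 -c "
from h import *
show(); go(613,214,300,0.8)"
```

```text
t 2.35 pos [ 447.  -330.5  188.3] F [-0.6  0.3  3.4] open 31.3 grip 41.4
shift [ 43.2  -37.05 -11.19] turns [array([ 1.000e-03,  0.000e+00, -1.019e+00]), array([ 0.000e+00, -1.000e-03,  2.123e+00])] q6 0.23 q1 -0.77 t 2.35
```

Request:
arm_command([
  [[0,0,-2,0,0,0],[0,0,-5,0,0,0],[0,0,-8,0,0,0],[1,-0.8,-10.5,0,0,-0.05],[4,-3.4,-11,0,0,-0.12],[7,-6,-11,0,0,-0.22],[10,-8.6,-11,0,0,-0.32],[13,-11.2,-11,0,0,-0.42],[16,-13.7,-11,0,0,-0.52],[19,-16.3,-11,0,0,-0.62],[22,-18.9,-11,0,0,-0.72],[25,-21.5,-11,0,0,-0.82]],
])

```text
t: 3.35
tool_pos: [0.5423, -0.0127, 0.297]
tool_rot: [-2.412, -2.012, 0.001]
contact_force: [0.3, -0.6, 0.0]
opening: 0.0311
grip_force: 40.9
```

```bash
python3 -c "
from h import *
show(); go(613,214,300,0.8)"
```

```text
t 3.35 pos [542.3 -12.7 297. ] F [ 0.3 -0.6  0. ] open 31.1 grip 40.9
shift [23.57  2.9  -0.3 ] turns [array([-0.001,  0.   , -0.194]), array([0.000e+00, 2.000e-03, 2.948e+00])] q6 0.02 q1 -0.16 t 3.35
```

Request:
arm_command([
  [[3.5,0.4,0,0,0,-0.05],[7,0.9,0,0,0,-0.1],[10.5,1.3,0,0,0,-0.15],[14,1.7,0,0,0,-0.19],[17.5,2.2,0,0,0,-0.194],[20.5,2.5,0,0,0,-0.194],[22.5,2.8,0,0,0,-0.194],[23.4,2.9,0,0,0,-0.194],[23.4,2.9,2,0,0,-0.194],[23.4,2.9,4,0,0,-0.194],[23.4,2.9,5,0,0,-0.194],[23.4,2.9,5,0,0,-0.194]],
])

```text
t: 4.35
tool_pos: [0.6124, 0.209, 0.2435]
tool_rot: [-2.209, -2.228, 0.01]
contact_force: [0.2, 0.3, -1.9]
opening: 0.0314
grip_force: 40.9
```

```bash
python3 -c "
from h import *
show(); go(613,214,195,0.8)"
```

```text
t 4.35 pos [612.4 209.  243.5] F [ 0.2  0.3 -1.9] open 31.4 grip 40.9
shift [0.51 0.1  4.85] turns [array([-0.007,  0.002, -0.006]), array([3.000e-03, 1.200e-02, 3.136e+00])] q6 0.21 q1 0.21 t 4.35
```

Request:
arm_command([
  [[0.4,0,2,0,0,0],[0.4,0,3.5,0,0,0],[0.4,0,4.5,0,0,0],[0.4,0,4.9,0,0,0],[0.4,0,5.1,0,0,0],[0.4,0,5.1,0,0,0],[0.4,0,5.1,0,0,0]],
])

```text
t: 4.93
tool_pos: [0.6144, 0.2139, 0.1975]
tool_rot: [2.211, 2.231, 0.002]
contact_force: [-0.3, 0.1, -0.6]
opening: 0.0316
grip_force: 40.9
```

```bash
python3 -c "
from h import *
show(); go(613,214,193,0.8)"
```

```text
t 4.9333 pos [614.4 213.9 197.5] F [-0.3  0.1 -0.6] open 31.6 grip 40.9
shift [ 0.01 -0.14  0.45] turns [array([ 0.001, -0.   , -0.005]), array([-0.000e+00, -2.000e-03,  3.136e+00])] q6 0.21 q1 0.22 t 4.9333
```

Request:
arm_command([
  [[0,-0.1,0.2,0,0,0],[0,-0.1,0.4,0,0,0],[0,-0.1,0.4,0,0,0],[0,-0.1,0.4,0,0,0]],
])

```text
t: 5.27
tool_pos: [0.6133, 0.214, 0.1934]
tool_rot: [2.211, 2.231, 0.002]
contact_force: [1.0, 0.5, 1.2]
opening: 0.0313
grip_force: 41.1
```

Request:
arm_command([
  [[0,0,0,0,0,0],[0,0,0,0,0,0],[0,0,0,0,0,0],[0,0,0,0,0,0],[0,0,0,0,0,0],[0,0,-1,0,0,0],[0,0,-3,0,0,0],[0,0,-6,0,0,0],[0,0,-9,0,0,0],[0,0,-11,0,0,0],[0,0,-11,0,0,0]],
], gripper=-1)

```text
t: 6.18
tool_pos: [0.6148, 0.2144, 0.3104]
tool_rot: [2.207, 2.227, 0.015]
contact_force: [0.9, -0.0, 1.5]
opening: 0.0851
grip_force: 0.0
```

```bash
python3 -c "
from h import *
show(); go(437.5,327.5,300,0.8)"
```

```text
t 6.1833 pos [614.8 214.4 310.4] F [ 0.9 -0.   1.5] open 85.1 grip 0.0
shift [ 11.47 -17.64   0.87] turns [array([ 0.011, -0.002, -0.005]), array([-0.004, -0.018,  3.137])] q6 0.21 q1 0.22 t 6.1833
```

Request:
arm_command([
  [[1.6,-2.4,0,0,0,0],[3.3,-5,0,0,0,0],[5,-7.7,0,0,0,0],[6.7,-10.3,0,0,0,0],[8.4,-13,0,0,0,0],[10,-15.4,0,0,0,0],[11.1,-17,0,0,0,0],[11.4,-17.5,0,0,0,0],[11.4,-17.5,0.5,0,0,0],[11.4,-17.5,0.5,0,0,0],[11.4,-17.5,0.5,0,0,0]],
])

```text
t: 7.1
tool_pos: [0.4376, 0.3258, 0.2971]
tool_rot: [2.212, 2.23, -0.001]
contact_force: [-0.4, 0.6, -0.2]
opening: 0.0856
grip_force: 0.0
```

```bash
python3 -c "
from h import *
show(); go(437.5,327.5,195,0.8)
im,d=get_image('scene'); cv2.imwrite('pics/s1.png',im)"
```

```text
t 7.1 pos [437.6 325.8 297.1] F [-0.4  0.6 -0.2] open 85.6 grip 0.0
shift [ 0.18 -0.   10.21] turns [array([-0.001,  0.001, -0.006]), array([1.000e-03, 1.000e-03, 3.136e+00])] q6 0.5 q1 0.5 t 7.1
```

View pics/s1.png

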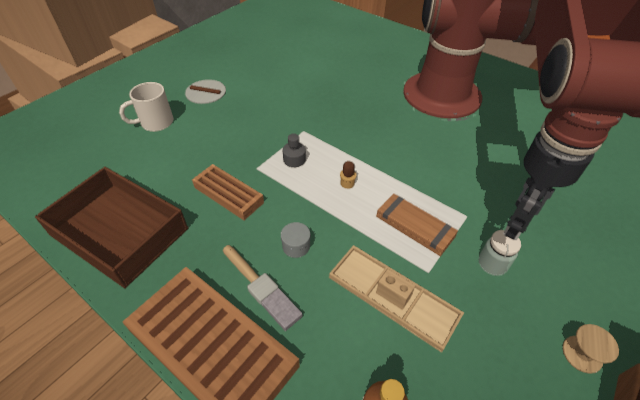

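The gauge stands in the tray's middle compartment (395,289), and the gripper is above the jar (500,250). Next I'll descend and grip the jar.

Request:
arm_command([
  [[0.2,0,2,0,0,0],[0.2,0,4,0,0,0],[0.2,0,6,0,0,0],[0.2,0,8,0,0,0],[0.2,0,9.5,0,0,0],[0.2,0,10.2,0,0,0],[0.2,0,10.2,0,0,0],[0.2,0,10.2,0,0,0]],
])

```text
t: 7.82
tool_pos: [0.4376, 0.3281, 0.1959]
tool_rot: [2.212, 2.23, -0.0]
contact_force: [0.2, -0.2, 0.4]
opening: 0.0852
grip_force: 0.0
```

Request:
arm_command([
  [[0,0,0,0,0,0],[0,0,0,0,0,0],[0,0,0,0,0,0],[0,0,0,0,0,0],[0,0,0,0,0,0],[0,0,0,0,0,0],[0,0,0,0,0,0]],
], gripper=1, force=35)

```text
t: 8.4
tool_pos: [0.4377, 0.3288, 0.1975]
tool_rot: [2.211, 2.231, 0.004]
contact_force: [0.0, -0.7, 6.1]
opening: 0.0546
grip_force: 37.7
```

```bash
python3 -c "
from h import *
show(); go(614,140,300,0.8)"
```

```text
t 8.4 pos [437.7 328.8 197.5] F [ 0.  -0.7  6.1] open 54.6 grip 37.7
shift [-19.03  17.48 -10.23] turns [array([ 0.003, -0.001, -0.005]), array([-2.000e-03, -4.000e-03,  3.137e+00])] q6 0.5 q1 0.51 t 8.4
```

Request:
arm_command([
  [[0,0,-1,0,0,0],[0,0,-3,0,0,0],[0,0,-5.5,0,0,0],[0,0,-8,0,0,0],[0,0,-9.7,0,0,0],[0,0,-10.3,0,0,0],[-1.3,1.2,-10.3,0,0,0],[-3,2.8,-10.3,0,0,0],[-5.2,4.8,-10.3,0,0,0],[-7.4,6.8,-10.3,0,0,0],[-9.6,8.8,-10.3,0,0,0],[-11.8,10.8,-10.3,0,0,0]],
])

```text
t: 9.4
tool_pos: [0.5462, 0.2102, 0.2975]
tool_rot: [-2.21, -2.231, 0.003]
contact_force: [-0.2, 0.8, -2.3]
opening: 0.0545
grip_force: 37.7
```

Request:
arm_command([
  [[-2.2,2,0,0,0,0],[-4.2,3.9,0,0,0,0],[-5.9,5.4,0,0,0,0],[-6.8,6.3,0,0,0,0],[-7.2,6.7,0,0,0,0],[-7.2,6.7,0,0,0,0],[-7.2,6.7,0,0,0,0]],
])

```text
t: 9.98
tool_pos: [0.6131, 0.1405, 0.2981]
tool_rot: [-2.21, -2.231, 0.001]
contact_force: [-0.5, 0.6, -1.8]
opening: 0.0549
grip_force: 37.7
```

```bash
python3 -c "
from h import *
show(); go(614,140,205,0.8)"
```

```text
t 9.9833 pos [613.1 140.5 298.1] F [-0.5  0.6 -1.8] open 54.9 grip 37.7
shift [-0.06  0.1   9.31] turns [array([-0.002, -0.   , -0.005]), array([-1.000e-03,  3.000e-03,  3.137e+00])] q6 0.1 q1 0.11 t 9.9833
```

Request:
arm_command([
  [[0,0.1,1.5,0,0,0],[0,0.1,3.5,0,0,0],[0,0.1,5.5,0,0,0],[0,0.1,7.3,0,0,0],[0,0.1,8.6,0,0,0],[0,0.1,9.2,0,0,0],[0,0.1,9.4,0,0,0],[0,0.1,9.5,0,0,0],[0,0.1,9.5,0,0,0]],
])

```text
t: 10.73
tool_pos: [0.6151, 0.1402, 0.2045]
tool_rot: [2.21, 2.231, 0.002]
contact_force: [-0.0, -0.7, -1.8]
opening: 0.055
grip_force: 37.7
```

```bash
python3 -c "
from h import *
show(); go(614,140,202,0.8)"
```

```text
t 10.7333 pos [615.1 140.2 204.5] F [-0.  -0.7 -1.8] open 55.0 grip 37.7
shift [-0.02 -0.11  0.25] turns [array([ 0.002, -0.   , -0.005]), array([-0.000e+00, -2.000e-03,  3.137e+00])] q6 0.1 q1 0.11 t 10.7333
```

Request:
arm_command([
  [[0,-0.1,0.15,0,0,0],[0,-0.1,0.3,0,0,0],[0,-0.1,0.35,0,0,0],[0,-0.1,0.35,0,0,0]],
])

```text
t: 11.07
tool_pos: [0.6144, 0.14, 0.2025]
tool_rot: [2.211, 2.231, 0.002]
contact_force: [-3.2, -0.8, 5.9]
opening: 0.0549
grip_force: 38.4
```

Request:
arm_command([
  [[0,0,0,0,0,0],[0,0,0,0,0,0],[0,0,0,0,0,0],[0,0,0,0,0,0],[0,0,0,0,0,0],[0,0,0,0,0,0],[0,0,-1,0,0,0],[0,0,-3,0,0,0],[0,0,-6,0,0,0],[0,0,-9,0,0,0],[0,0,-11,0,0,0],[0,0,-11,0,0,0]],
], gripper=-1)

```text
t: 12.07
tool_pos: [0.6155, 0.1402, 0.3177]
tool_rot: [2.206, 2.226, 0.014]
contact_force: [0.9, 0.8, 0.4]
opening: 0.0849
grip_force: 0.0
```

```bash
python3 -c "
from h import *
show(); go(441.4,-7.6,300,0.8)"
```

```text
t 12.0667 pos [615.5 140.2 317.7] F [0.9 0.8 0.4] open 84.9 grip 0.0
shift [-14.62 -17.56   1.55] turns [array([ 0.011, -0.001, -0.005]), array([-2.000e-03, -1.800e-02,  3.137e+00])] q6 0.1 q1 0.11 t 12.0667
```

Request:
arm_command([
  [[-2,-2.4,0,0,0,0],[-4.3,-5.1,0,0,0,0],[-6.6,-7.9,0,0,0,0],[-8.9,-10.6,0,0,0,0],[-11.2,-13.4,0,0,0,0],[-13.3,-15.9,0.5,0,0,0],[-14.4,-17.2,1,0,0,0],[-14.7,-17.4,1.5,0,0,0],[-14.7,-17.4,1.5,0,0,0],[-14.7,-17.4,1.5,0,0,0],[-14.7,-17.4,1.5,0,0,0]],
])

```text
t: 12.98
tool_pos: [0.4418, -0.0082, 0.2955]
tool_rot: [2.21, 2.232, 0.001]
contact_force: [0.7, 0.5, 0.8]
opening: 0.0855
grip_force: 0.0
```

```bash
python3 -c "
from h import *
show(); go(441.4,-7.6,205,0.8)
D={n:get_image(n)[1] for n in('top','scene')}
for n in D:
  print(n,circ(pts(n,D[n],[.614,.140],.05,.07,.09)),rect(pts(n,D[n],[.613,.214],.042,.038,.052)))"
```

```text
t 12.9833 pos [441.8  -8.2 295.5] F [0.7 0.5 0.8] open 85.5 grip 0.0
shift [ 0.06 -0.05  9.05] turns [array([ 0.001, -0.   , -0.004]), array([-0.000e+00, -1.000e-03,  3.137e+00])] q6 -0.2 q1 -0.19 t 12.9833
top (array([616., 140.,  54.]), 329, array([74.7, 78.8, 83. ])) (array([615.1, 214.9,  54. ,  34.7,  91.2]), 256, array([40.2, 45.8, 49.7]))
scene (array([613.5, 137.5,  55.7]), 616, array([73.7, 78.3, 80.4])) (array([612.3, 212.4,  54.3,  34.7,  91.5]), 540, array([40.2, 45.1, 46.8]))
```

Jar and gauge are placed and centred. The cutter is next.

Request:
arm_command([
  [[0,0,2,0,0,0],[0,0,4,0,0,0],[0,0,6,0,0,0],[0,0,7.8,0,0,0],[0,0,8.8,0,0,0],[0,0,9.1,0,0,0],[0,0,9.1,0,0,0],[0,0,9.1,0,0,0]],
])

```text
t: 13.75
tool_pos: [0.4417, -0.0086, 0.2051]
tool_rot: [2.21, 2.231, 0.001]
contact_force: [0.3, -0.0, -0.1]
opening: 0.0855
grip_force: 0.0
```

Request:
arm_command([
  [[0,0,0,0,0,0],[0,0,0,0,0,0],[0,0,0,0,0,0],[0,0,0,0,0,0],[0,0,0,0,0,0],[0,0,0,0,0,0],[0,0,0,0,0,0],[0,0,0,0,0,0],[0,0,0,0,0,0]],
], gripper=1, force=40)

```text
t: 14.5
tool_pos: [0.4412, -0.0087, 0.2047]
tool_rot: [2.211, 2.231, 0.0]
contact_force: [-1.7, -0.0, 5.7]
opening: 0.0248
grip_force: 39.5
```

```bash
python3 -c "
from h import *
show(); go(612,288,310,0.8)"
```

```text
t 14.5 pos [441.2  -8.7 204.7] F [-1.7 -0.   5.7] open 24.8 grip 39.5
shift [ 29.51  17.35 -10.53] turns [array([ 0.   ,  0.   , -0.005]), array([ 0.   , -0.   ,  3.137])] q6 -0.2 q1 -0.19 t 14.5
```

Request:
arm_command([
  [[0,0,-1.5,0,0,0],[0,0,-4,0,0,0],[0,0,-7,0,0,0],[0,0,-9.5,0,0,0],[0.8,0.5,-10.5,0,0,0],[3,1.7,-10.5,0,0,0],[6,3.5,-10.5,0,0,0],[9,5.3,-10.5,0,0,0],[12,7,-10.5,0,0,0],[15,8.8,-10.5,0,0,0],[18,10.6,-10.5,0,0,0],[21,12.3,-10.5,0,0,0]],
])

```text
t: 15.5
tool_pos: [0.5624, 0.2048, 0.307]
tool_rot: [-2.21, -2.231, 0.003]
contact_force: [0.7, -0.4, -1.7]
opening: 0.0243
grip_force: 39.7
```

Request:
arm_command([
  [[3,1.8,0,0,0,0],[5.5,3.3,0,0,0,0],[7.5,4.4,0,0,0,0],[8.3,4.9,0,0,0,0],[8.5,5,0,0,0,0],[8.5,5,1.5,0,0,0],[8.5,5,3.5,0,0,0],[8.5,5,5,0,0,0],[8.5,5,5,0,0,0],[8.5,5,5,0,0,0]],
])

```text
t: 16.33
tool_pos: [0.6103, 0.2868, 0.2566]
tool_rot: [-2.211, -2.229, 0.007]
contact_force: [0.7, -0.9, -1.0]
opening: 0.0245
grip_force: 39.7
```

```bash
python3 -c "
from h import *
show(); go(612,288,209.5,0.8)"
```

```text
t 16.3333 pos [610.3 286.8 256.6] F [ 0.7 -0.9 -1. ] open 24.5 grip 39.7
shift [0.13 0.19 4.71] turns [array([-0.004,  0.002, -0.006]), array([2.000e-03, 7.000e-03, 3.136e+00])] q6 0.32 q1 0.33 t 16.3333
```

Request:
arm_command([
  [[0.1,0.1,1.5,0,0,0],[0.1,0.1,3,0,0,0],[0.1,0.1,4,0,0,0],[0.1,0.1,4.5,0,0,0],[0.1,0.1,4.7,0,0,0],[0.1,0.1,4.8,0,0,0],[0.1,0.1,4.9,0,0,0],[0.1,0.1,4.9,0,0,0],[0.1,0.1,4.9,0,0,0]],
])

```text
t: 17.08
tool_pos: [0.6126, 0.2891, 0.211]
tool_rot: [2.211, 2.231, 0.002]
contact_force: [-0.6, -0.4, -1.6]
opening: 0.0245
grip_force: 39.7
```

```bash
python3 -c "
from h import *
show(); go(612,288,209.5,0.8)"
```

```text
t 17.0833 pos [612.6 289.1 211. ] F [-0.6 -0.4 -1.6] open 24.5 grip 39.7
shift [-0.11 -0.06  0.15] turns [array([ 0.001, -0.   , -0.005]), array([-1.000e-03, -2.000e-03,  3.137e+00])] q6 0.32 q1 0.33 t 17.0833
```

Request:
arm_command([
  [[0,0,0.1,0,0,0],[0,0,0.2,0,0,0],[0,0,0.25,0,0,0],[0,0,0.25,0,0,0]],
])

```text
t: 17.42
tool_pos: [0.6128, 0.2892, 0.2098]
tool_rot: [2.211, 2.231, 0.002]
contact_force: [-3.4, -1.1, 5.6]
opening: 0.0246
grip_force: 40.5
```

Request:
arm_command([
  [[0,0,0,0,0,0],[0,0,0,0,0,0],[0,0,0,0,0,0],[0,0,0,0,0,0],[0,0,0,0,0,0],[0,0,0,0,0,0],[0,0,-1,0,0,0],[0,0,-3,0,0,0],[0,0,-6,0,0,0],[0,0,-8,0,0,0],[0,0,-8,0,0,0],[0,0,-8,0,0,0]],
], gripper=-1)

```text
t: 18.42
tool_pos: [0.613, 0.2892, 0.2906]
tool_rot: [2.21, 2.23, 0.007]
contact_force: [0.1, 0.3, -0.9]
opening: 0.085
grip_force: 0.0
```

```bash
python3 -c "
from h import *
show(); go(453.8,168.5,250,-2.2)"
```

```text
t 18.4167 pos [613.  289.2 290.6] F [ 0.1  0.3 -0.9] open 85.0 grip 0.0
shift [-11.93 -16.05   3.97] turns [array([ 0.004, -0.002,  0.047]), array([ 2.000e-03,  7.000e-03, -3.094e+00])] q6 0.32 q1 0.33 t 18.4167
```

Request:
arm_command([
  [[-1.7,-2.3,0,0,0,0.01],[-3.7,-5,0,0,0,0.02],[-5.8,-7.8,0,0,0,0.03],[-7.9,-10.6,0,0,0,0.04],[-9.9,-13.3,0,0,0,0.047],[-11.3,-15.2,0,0,0,0.047],[-11.9,-16,1,0,0,0.047],[-11.9,-16,3,0,0,0.047],[-11.9,-16,4,0,0,0.047],[-11.9,-16,4,0,0,0.047],[-11.9,-16,4,0,0,0.047]],
])

```text
t: 19.33
tool_pos: [0.453, 0.1685, 0.2464]
tool_rot: [-2.262, -2.178, 0.004]
contact_force: [0.2, 0.3, -0.1]
opening: 0.0852
grip_force: 0.0
```

```bash
python3 -c "
from h import *
show(); go(453.8,168.5,176,-2.2)
im,d=get_image('scene'); cv2.imwrite('pics/s2.png',im)
print(circ(pts('scene',d,[.612,.288],.04,.05,.07)))"
```

```text
t 19.3333 pos [453.  168.5 246.4] F [ 0.2  0.3 -0.1] open 85.2 grip 0.0
shift [0.01 0.1  7.04] turns [array([-0.003,  0.001,  0.001]), array([-1.000e-03, -5.000e-03, -3.141e+00])] q6 0.24 q1 0.2 t 19.3333
(array([612.4, 288. ,  26.4]), 243, array([52.3, 64.8, 68.3]))
```

View pics/s2.png

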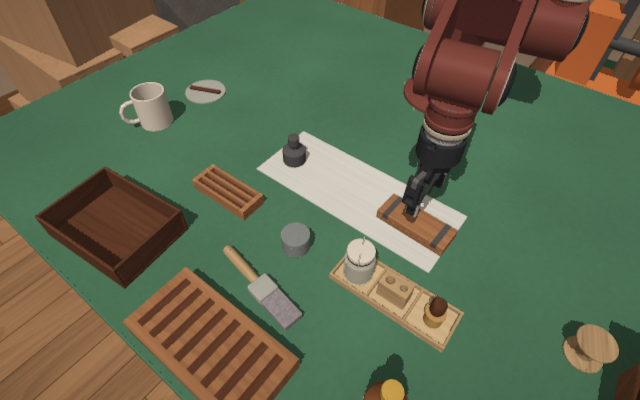

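Jar (361,262), gauge (395,289) and cutter (436,312) all stand in their compartments, and the gripper is over the lid's middle (416,215).

Request:
arm_command([
  [[0,0,2,0,0,0],[0,0,4,0,0,0],[0,0,5.5,0,0,0],[0,0,6.5,0,0,0],[0,0,7,0,0,0],[0,0,7.1,0,0,0],[0,0,7.1,0,0,0]],
])

```text
t: 19.97
tool_pos: [0.4539, 0.1687, 0.1772]
tool_rot: [2.263, 2.179, 0.001]
contact_force: [0.2, -0.3, 0.2]
opening: 0.0853
grip_force: 0.0
```

Request:
arm_command([
  [[0,0,0,0,0,0],[0,0,0,0,0,0],[0,0,0,0,0,0],[0,0,0,0,0,0],[0,0,0,0,0,0],[0,0,0,0,0,0],[0,0,0,0,0,0],[0,0,0,0,0,0]],
], gripper=1, force=60)

```text
t: 20.63
tool_pos: [0.4544, 0.1687, 0.1782]
tool_rot: [2.262, 2.178, 0.004]
contact_force: [-0.3, 0.5, 5.9]
opening: 0.0582
grip_force: 67.2
```

```bash
python3 -c "
from h import *
show(); go(627.5,-189,290,0.9)"
```

```text
t 20.6333 pos [454.4 168.7 178.2] F [-0.3  0.5  5.9] open 58.2 grip 67.2
shift [-35.08  18.69 -11.15] turns [array([ 0.003, -0.001, -0.054]), array([-1.000e-03, -4.000e-03,  3.088e+00])] q6 0.24 q1 0.2 t 20.6333
```

Request:
arm_command([
  [[0,0,-1,0,0,0],[0,0,-3,0,0,0],[0,0,-6,0,0,0],[0,0,-9,0,0,0],[0,0,-11,0,0,0],[-1.5,0.8,-11.2,0,0,-0.01],[-4,2.1,-11.2,0,0,-0.02],[-6.7,3.6,-11.2,0,0,-0.03],[-9.4,5,-11.2,0,0,-0.04],[-12.1,6.4,-11.2,0,0,-0.054],[-14.8,7.9,-11.2,0,0,-0.054],[-17.5,9.3,-11.2,0,0,-0.054]],
])

```text
t: 21.63
tool_pos: [0.5396, -0.0113, 0.2885]
tool_rot: [-2.203, -2.238, 0.001]
contact_force: [0.3, 0.4, -1.0]
opening: 0.0592
grip_force: 66.4
```

Request:
arm_command([
  [[-2.7,1.3,0,0,0,0],[-5.4,2.6,0,0,0,0],[-8.1,3.9,0,0,0,0],[-10.8,5.2,0,0,0,0],[-13.5,6.5,0,0,0,0],[-15.7,7.6,0,0,0,0],[-17.1,8.2,0,0,0,0],[-17.5,8.4,0,0,0,0],[-17.5,8.4,0,0,0,0],[-17.5,8.4,0,0,0,0]],
])

```text
t: 22.47
tool_pos: [0.626, -0.1827, 0.2883]
tool_rot: [-2.202, -2.238, 0.0]
contact_force: [-0.1, -0.5, -0.8]
opening: 0.0586
grip_force: 66.4
```

```bash
python3 -c "
from h import *
show(); go(627.5,-189,207,0.9)
for n in('top','scene'):
  im,d=get_image(n)
  for lo,hi in((.1,.15),):
    p=pts(n,d,[.627,-.189],.095,lo,.142); print(n,rect(p))
cv2.imwrite('pics/s3.png',im)"
```

```text
t 22.4667 pos [ 626.  -182.7  288.3] F [-0.1 -0.5 -0.8] open 58.6 grip 66.4
shift [-0.64  0.15  8.13] turns [array([-0.001, -0.001,  0.001]), array([ 2.000e-03, -2.000e-03, -3.141e+00])] q6 -0.41 q1 -0.4 t 22.4667
top (array([ 626.3, -181.1,  150.1,   59.2,   90.7]), 300, array([118. , 134.3, 138. ]))
scene (array([ 625.5, -178.4,  150. ,   86.4,   80.5]), 1697, array([114.5, 134.3, 136.4]))
```

View pics/s3.png

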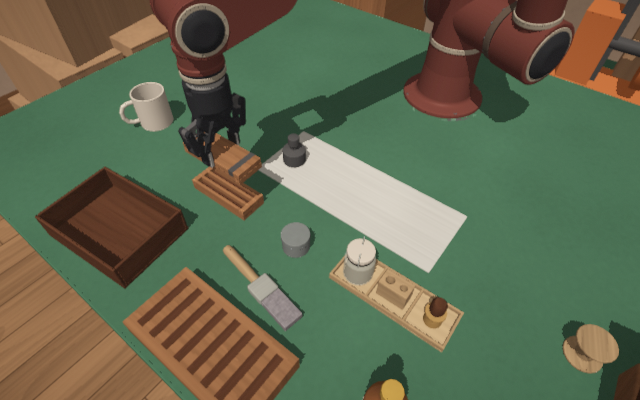

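The lid is held level over the base (220,165), and the offset agrees between camera and arm. I'll lower it now.

Request:
arm_command([
  [[-0.3,0.1,1,0,0,0],[-0.65,0.15,3,0,0,0],[-0.65,0.15,5,0,0,0],[-0.65,0.15,6.6,0,0,0],[-0.65,0.15,7.5,0,0,0],[-0.65,0.15,8,0,0,0],[-0.65,0.15,8.1,0,0,0],[-0.65,0.15,8.1,0,0,0],[-0.65,0.15,8.1,0,0,0]],
])

```text
t: 23.32
tool_pos: [0.6286, -0.1901, 0.209]
tool_rot: [2.202, 2.238, 0.001]
contact_force: [-0.3, -0.2, -1.3]
opening: 0.0584
grip_force: 66.4
```

```bash
python3 -c "
from h import *
show(); go(627.5,-189,204,0.9)"
```

```text
t 23.3167 pos [ 628.6 -190.1  209. ] F [-0.3 -0.2 -1.3] open 58.4 grip 66.4
shift [ 0.11 -0.11  0.5 ] turns [array([0.002, 0.001, 0.   ]), array([-1.000e-03,  3.000e-03, -3.141e+00])] q6 -0.42 q1 -0.41 t 23.3167
```

Request:
arm_command([
  [[0,-0.1,0.2,0,0,0],[0,-0.1,0.35,0,0,0],[0,-0.1,0.45,0,0,0],[0,-0.1,0.5,0,0,0],[0,-0.1,0.5,0,0,0]],
])

```text
t: 23.73
tool_pos: [0.6274, -0.1902, 0.2042]
tool_rot: [2.203, 2.239, 0.0]
contact_force: [-2.5, 0.7, 5.2]
opening: 0.0586
grip_force: 67.1
```

Request:
arm_command([
  [[0,0,0,0,0,0],[0,0,0,0,0,0],[0,0,0,0,0,0],[0,0,0,0,0,0],[0,0,0,0,0,0],[0,0,0,0,0,0],[0,0,-1,0,0,0],[0,0,-3,0,0,0],[0,0,-6,0,0,0],[0,0,-9,0,0,0],[0,0,-9,0,0,0],[0,0,-9,0,0,0]],
], gripper=-1)

```text
t: 24.73
tool_pos: [0.6281, -0.1904, 0.2969]
tool_rot: [2.199, 2.235, 0.004]
contact_force: [-0.1, 0.3, -0.2]
opening: 0.0852
grip_force: 0.0
```

```bash
python3 -c "
from h import *
show(); go(456,-148.5,290,0.9)"
```

```text
t 24.7333 pos [ 628.1 -190.4  296.9] F [-0.1  0.3 -0.2] open 85.2 grip 0.0
shift [  4.47 -17.14   0.58] turns [array([0.006, 0.003, 0.   ]), array([-0.004,  0.01 , -3.141])] q6 -0.42 q1 -0.41 t 24.7333
```

Request:
arm_command([
  [[0.6,-2.3,0,0,0,0],[1.3,-5,0,0,0,0],[2,-8,0,0,0,0],[2.8,-11,0,0,0,0],[3.5,-14,0,0,0,0],[4.2,-16.2,0,0,0,0],[4.4,-17,0,0,0,0],[4.4,-17.1,0.5,0,0,0],[4.4,-17.1,0.5,0,0,0],[4.4,-17.1,0.5,0,0,0]],
])

```text
t: 25.57
tool_pos: [0.4561, -0.149, 0.2873]
tool_rot: [-2.203, -2.239, -0.0]
contact_force: [0.1, 0.3, 0.2]
opening: 0.0852
grip_force: 0.0
```

```bash
python3 -c "
from h import *
show(); go(456,-148.5,214.5,0.9)
for n in('top','scene'):
  im,d=get_image(n)
  print(n,rect(pts(n,d,[.627,-.189],.095,.044,.057)),rect(pts(n,d,[.627,-.189],.095,.02,.034)))
  if n=='scene': print(circ(pts(n,d,[.456,-.148],.03,.05,.08)))"
```

```text
t 25.5667 pos [ 456.1 -149.   287.3] F [0.1 0.3 0.2] open 85.2 grip 0.0
shift [ 0.05 -0.    7.28] turns [array([-0., -0.,  0.]), array([ 0.   , -0.   , -3.141])] q6 -0.49 q1 -0.47 t 25.5667
top (array([ 628.6, -189.4,  150.1,   61.4,   91.5]), 1372, array([46.5, 50.4, 54.2])) (array([ 603.1, -178.5,  160.4,   55.8,   69.1]), 80, array([20.5, 27.6, 32.9]))
scene (array([ 626.7, -191.2,  151.8,   61.6,   90.9]), 1654, array([47.8, 50.7, 52.5])) (array([ 651.5, -181.4,  162.3,   56.5,  112. ]), 314, array([20.6, 26.8, 33.2]))
(array([ 455.1, -149.4,   27.3]), 143, array([53.1, 68.6, 73. ]))
```

Lid is on the base, about 1 mm off. Now the weight.

Request:
arm_command([
  [[0,0,2,0,0,0],[0,0,4,0,0,0],[0,0,5.8,0,0,0],[0,0,6.9,0,0,0],[0,0,7.3,0,0,0],[0,0,7.3,0,0,0],[0,0,7.3,0,0,0]],
])

```text
t: 26.25
tool_pos: [0.456, -0.149, 0.2153]
tool_rot: [2.203, 2.239, 0.0]
contact_force: [0.3, -1.2, -0.8]
opening: 0.0854
grip_force: 0.0
```

Request:
arm_command([
  [[0,0,0,0,0,0],[0,0,0,0,0,0],[0,0,0,0,0,0],[0,0,0,0,0,0],[0,0,0,0,0,0],[0,0,0,0,0,0],[0,0,0,0,0,0],[0,0,0,0,0,0],[0,0,0,0,0,0],[0,0,-1,0,0,0],[0,0,-2,0,0,0],[0,0,-2,0,0,0]],
], gripper=1, force=90)

```text
t: 27.25
tool_pos: [0.4556, -0.1488, 0.2359]
tool_rot: [2.202, 2.238, 0.001]
contact_force: [0.8, 0.0, -7.6]
opening: 0.0234
grip_force: 89.4
```

```bash
python3 -c "
from h import *
show(); go(627.5,-190,310,0.9)"
```

```text
t 27.25 pos [ 455.6 -148.8  235.9] F [ 0.8  0.  -7.6] open 23.4 grip 89.4
shift [-4.4  17.13 -7.38] turns [array([0.002, 0.001, 0.   ]), array([-1.000e-03,  3.000e-03, -3.141e+00])] q6 -0.49 q1 -0.47 t 27.25
```

Request:
arm_command([
  [[0,0,-2,0,0,0],[0,0,-4.5,0,0,0],[0,0,-6.5,0,0,0],[-0.5,1.8,-7.4,0,0,0],[-1,4,-7.4,0,0,0],[-1.6,6.3,-7.4,0,0,0],[-2.2,8.6,-7.4,0,0,0],[-2.8,10.9,-7.4,0,0,0],[-3.4,13.2,-7.4,0,0,0],[-4,15.4,-7.4,0,0,0],[-4.3,16.7,-7.4,0,0,0],[-4.4,17.1,-7.4,0,0,0]],
])

```text
t: 28.25
tool_pos: [0.6285, -0.1903, 0.3075]
tool_rot: [-2.203, -2.239, -0.0]
contact_force: [-0.4, -0.1, -7.8]
opening: 0.0234
grip_force: 90.6
```

Request:
arm_command([
  [[0,0,0,0,0,0],[0,0,0,0,0,0],[0,0,1,0,0,0],[0,0,2.2,0,0,0],[0,0,2.8,0,0,0],[0,0,2.8,0,0,0],[0,0,2.8,0,0,0],[0,0,2.8,0,0,0]],
])

```text
t: 28.92
tool_pos: [0.627, -0.19, 0.2807]
tool_rot: [2.204, 2.239, 0.0]
contact_force: [-0.1, -0.3, -7.8]
opening: 0.0233
grip_force: 90.6
```

```bash
python3 -c "
from h import *
show(); go(627.5,-190,265,0.9)
im,d=get_image('scene'); cv2.imwrite('pics/s4.png',cv2.resize(im[80:260,100:360],None,fx=3,fy=3))"
```

```text
t 28.9167 pos [ 627.  -190.   280.7] F [-0.1 -0.3 -7.8] open 23.3 grip 90.6
shift [0.   0.04 1.57] turns [array([0., 0., 0.]), array([-0.   ,  0.   , -3.141])] q6 -0.42 q1 -0.41 t 28.9167
```

View pics/s4.png

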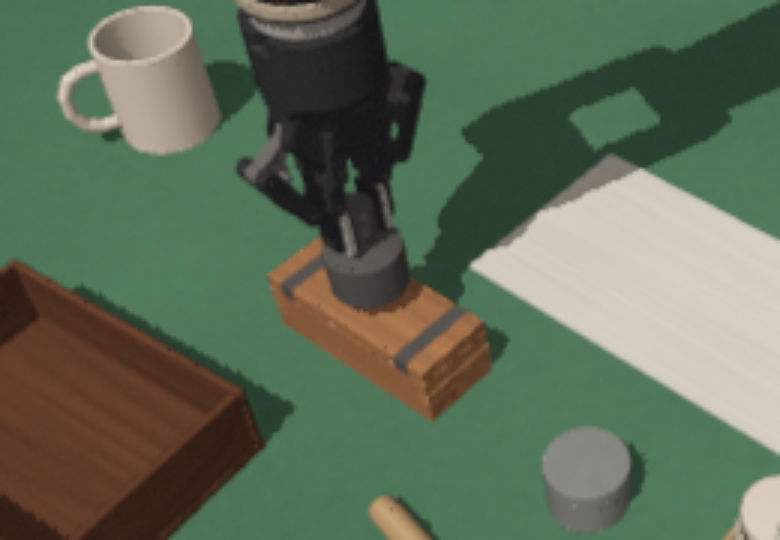

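The crop shows the weight upright over the lid's middle (crop 368,270), with the lid square on the base. I'll lower gently until it touches.

Request:
arm_command([
  [[0,0,0.5,0,0,0],[0,0,0.9,0,0,0],[0,0,1.2,0,0,0],[0,0,1.35,0,0,0],[0,0,1.45,0,0,0],[0,0,1.5,0,0,0],[0,0,1.5,0,0,0]],
])

```text
t: 29.55
tool_pos: [0.6272, -0.19, 0.2657]
tool_rot: [2.203, 2.239, 0.0]
contact_force: [0.4, 0.9, -7.7]
opening: 0.0236
grip_force: 90.7
```

Request:
arm_command([
  [[0,0,0.05,0,0,0],[0,0,0.1,0,0,0],[0,0,0.1,0,0,0]],
])

```text
t: 29.8
tool_pos: [0.6273, -0.1901, 0.2656]
tool_rot: [2.203, 2.239, 0.0]
contact_force: [-2.4, 1.2, -2.8]
opening: 0.0236
grip_force: 91.1
```

Request:
arm_command([
  [[0,0,0,0,0,0],[0,0,0,0,0,0],[0,0,0,0,0,0],[0,0,0,0,0,0],[0,0,0,0,0,0],[0,0,0,0,0,0],[0,0,0,0,0,0],[0,0,-2,0,0,0],[0,0,-5,0,0,0],[0,0,-8,0,0,0],[0,0,-10,0,0,0],[0,0,-10,0,0,0]],
], gripper=-1)

```text
t: 30.8
tool_pos: [0.6284, -0.1905, 0.3717]
tool_rot: [2.196, 2.232, 0.006]
contact_force: [-0.5, -0.7, 1.3]
opening: 0.0853
grip_force: 0.0
```

Request:
arm_command([
  [[1,-4,0,0,0,0],[2,-8,0,0,0,0],[3,-12,0,0,0,0],[4,-16,0,0,0,0],[5,-20,0,0,0,0],[5,-20,0,0,0,0],[5,-20,0,0,0,0],[5,-20,0,0,0,0]],
])

```text
t: 31.47
tool_pos: [0.4264, -0.1433, 0.3648]
tool_rot: [2.203, 2.238, 0.001]
contact_force: [1.1, -0.7, -0.1]
opening: 0.0855
grip_force: 0.0
```

```bash
python3 -c "
from h import *
show()
for n in('top','scene'):
  im,d=get_image(n); print(n)
  print('lid',rect(pts(n,d,[.627,-.189],.095,.044,.057)))
  print('weight',circ(pts(n,d,[.627,-.189],.04,.105,.13)))
  print('tin',circ(pts(n,d,[.639,.01],.05,.036,.05)))
  print('jar',circ(pts(n,d,[.614,.140],.05,.07,.09)));print('cutter',circ(pts(n,d,[.612,.288],.04,.055,.075)));print('gauge',rect(pts(n,d,[.613,.214],.042,.038,.052)))
cv2.imwrite('pics/s5.png',im)"
```

```text
t 31.4667 pos [ 426.4 -143.3  364.8] F [ 1.1 -0.7 -0.1] open 85.5 grip 0.0
top
lid (array([ 629. , -189.1,  150.7,   62.3,   90.8]), 984, array([46.6, 50.5, 54.5]))
weight (array([ 628.3, -189.5,   26.6]), 108, array([107.9, 120.4, 124. ]))
tin (array([639.3,  12. ,  57.2]), 374, array([38.4, 42.3, 46.7]))
jar (array([615.8, 139.9,  55.3]), 327, array([74.7, 79.1, 82.4]))
cutter (array([613.5, 290.7,  25.8]), 90, array([57.8, 65.8, 70.4]))
gauge (array([614.9, 214.6,  54. ,  33.4,  91.2]), 256, array([40.4, 46.1, 49.2]))
scene
lid (array([ 626.9, -191. ,  151.4,   61.3,   90.8]), 1147, array([46.4, 50.7, 53. ]))
weight (array([ 626.9, -190.8,   28.1]), 168, array([107.9, 119.8, 122.9]))
tin (array([637.4,   9.8,  57. ]), 597, array([39.7, 42.4, 44.2]))
jar (array([613.9, 137.3,  54.6]), 616, array([73.5, 78.3, 80.6]))
cutter (array([612.5, 288.1,  26.4]), 218, array([57.4, 65.9, 68.7]))
gauge (array([612.4, 212.5,  54.2,  34.3,  91.4]), 550, array([39.8, 45.1, 46.9]))
```

View pics/s5.png

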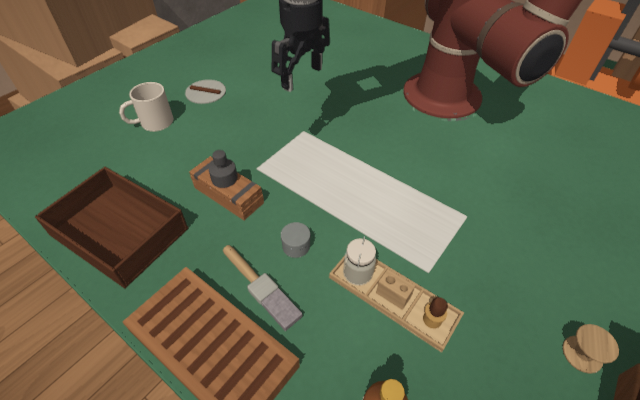

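The picture shows the closed mould with the weight at (222,172) and the tin unmoved at (295,240). Jar, gauge and cutter stand in the tray at (361,262), (395,289) and (436,312), each within 3 mm of its target. I'll hand the job in.

```bash
python3 -c "
from station import finish_job
print(finish_job())"
```

```text
the job is handed in; nothing more can be done
None
```

I finished the job and handed it in at about 31 s. By my last measurements the lid, weight, jar, gauge and cutter were each within about 3 mm of target and the tin had not moved, but the hand-in returned no verdict.

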